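# Clamp a freshly glued macaron carton in the ratchet press

## Robot

A 6-joint arm with a two-finger parallel gripper is mounted at the origin on the work surface; the furniture and walls round the work are solid. World frame = base frame: x ahead of the robot, y to its left, z up, the work surface at z = 0. Lengths are in m, angles in rad, forces in N, time in s.
With the tool pointing down it reaches from about 0.3 to 0.95 m from the base axis. Payload 3.1 kg.
Tool frame: the origin (TCP) lies at the very end of the fingers, on their centre line; the grasp point (between the pads) lies 19 mm behind it; z points along the fingers, y is the line along which they close (so a half turn about z gives the same grasp; the last joint's range is limited). The gripper opens to 85 mm and grips with 20 to 120 N. Pads are 22 mm wide; open, the fingers measure 114 mm over their backs; the gripper's body (76 mm by 85 mm) begins 54 mm behind the grasp point. The pads swing forward as they close: fully open they stand 13 mm farther back than shut.
Start: joints at [-1.393, 0.308, 1.634, -0, 1.2, -0.07], TCP at [0.153, -0.606, 0.201] pointing down, gripper open.
Joint ranges: [-3.06, 3.06], [-0.79, 1.96], [0.05, 2.63], [-1.19, 4.34], [0.05, 2.64], [-2.94, 2.94]. Speed limits (rad/s): [2.79, 2.79, 3.14, 3.14, 3.14, 3.14].

## Interface

Orientations are given as a unit quaternion [x, y, z, w].
In Python, from bench import ctrl gives the robot as it stands.
- The arm moves only by the shell command python3 -m inch 'ROWS' [OPENING] [FORCE]. ROWS is JSON, a list of rows, each an object of numbers: "x", "y", "z": the shift along the tool's x, y, z in mm; "twist": the turn about the tool's z in degrees. A call has 1 to 20 rows; each row is the pose to reach, as a shift and turn from the pose commanded when the call began, along the tool's axes at that moment; what a row does not reach only later rows make up. A row lasts 1/8 s, in which the tool goes at most 62.5 mm and 10.7 degrees, less where a joint would pass 70% of its speed; a pose out of reach is approached as far as the arm can. A call with a gripper value outside its range is refused whole. OPENING is the opening in per cent of the stroke, from 0 (shut) to 100 (fully open), set as the call begins (- or left out, the last holds). The fingers move at their own pace and stop on an object; FORCE is the grip in N (left out, the last holds). Time passes only in rows, so rows that repeat a pose let the fingers close. It gives the time, the measured TCP pose, the force and the opening at its end, in the units of the state.
- ctrl.get_obs(): the state, without advancing time (a new reading comes with each control period).
- ctrl.grab_frame(name): name is "scene" or "side" or "wrist"; returns a dict with "image" (480x640x3 uint8, blue, green, red), "range_z" (480x640 float32, m along the optical axis (not along the pixel's ray), 0 where there is no reading), "fx", "fy", "cx", "cy" (pixels), "eye" and "rotation" of the camera in the world; the wrist camera has in their place "mount" (4x4, takes a point from camera to tool coordinates, whose origin is the TCP and whose axes are the flange's). Camera axes: x right, y up, looking along -z (the intrinsics and any distortion apply to the point x, -y, -z); pixel columns grow to the right and rows downward; lengths in m; the calibration is good to about 2 mm. A picture is of the moment at which its call begins: read the wrist's pose just before it.
- ctrl.close_job(): hands the job in, once; it reports no verdict.
The state is a dict: "clock": time; "joint_pos": joint angles; "joint_vel": joint speeds; "joint_efforts": joint torques, N m; "eef_pos": TCP position; "tcp_rot": TCP orientation; "wrist_force": force on the tool from outside, world axes, zero at the start; "torque": the same for the moment, N m; "grip_width": opening from 0.0 (shut) to 1.0 (fully open).
Only numpy, scipy, OpenCV 4.12 (cv2) and the standard library are available. Lean on these libraries where they do the work, as an engineer would, in place of code of your own. Each camera call takes 0.05 s, during which the arm holds its last target. There are 200 camera calls.

## Task

The side seam of the yellow macaron carton has just been glued: lay the carton along the stop on the wooden bed of the red press, between the stop and the sprung plate, and let go of it. Then pump the trigger on top (squeeze it towards the black post, let it spring back, squeeze again) until the plate has pushed the carton square against the stop and its springs are clearly squeezed, but not to their end, so that the carton is held firmly and not crushed. Finish still holding the trigger squeezed; move the plate only with the trigger, and leave the glue bottle and the red ribbon spool where they stand.

Things in the scene. Friction and masses are not known exactly. Their poses are not given: they have to be found in the camera images.
- carton: closed yellow carton of thin card, 58 mm wide (its x), 200 mm long (its y), 46 mm high, about 0.15 kg, loose, lying flat on the counter to the left of the press; origin at the centre of its underside. Grasp it across its 58 mm width.
- press: press fixed on the counter, origin under its wooden plank; +y runs from the drive to the stop, x along the stop, z up. Plank: top at z = 12 mm, x -80 to 80, y -172 to 108 mm. Red housing: x -36 to 36, y -165 to -99, up to z = 118. Black post on it: 26 mm wide, y -166 to -152, up to z = 185. Toothed bar at z = 36, out to y = -260. The carton's long side goes along x, its centre near x = 0.
- stop: steel angle with a rubber face, fixed on the plank, same frame as the press: face towards the plate at y = 85 mm, 120 mm wide in x (-60 to 60), top at z = 52 mm; its foot reaches y = 106 mm.
- rod: toothed bar with a flat head behind the plate; its origin coincides with the press origin when fully drawn back and moves along the press's +y as it advances (0 to 94 mm; it starts at 0 to 16 mm). Friction 5 N. A ratchet of 5 mm pitch lets it move only towards the stop (under load it may fall back up to 5 mm until a tooth catches); there is no release.
- plate: rubber-faced pressing plate, 110 mm wide in x, z 18 to 52 mm, on springs on the bar's head; its face is at y = -45 mm of its own frame; its origin coincides with the bar's while nothing presses on it. Under load it gives way towards the head: 2 N of preload, then 2 N per mm, 20 mm to its end; so the force in N is about 2 + 2 x (mm between the origins of rod and plate).
- trigger: steel lever with a black cross bar on top; this origin is its hinge, at y = -128, z = 105 mm of the press; turns about the press's x. At rest it leans 0.145 rad towards the plate, fully squeezed (0.25 rad) 0.105 rad towards the post. A spring returns it (5 to 8 N). A full squeeze of 30 N advances the bar 10 mm, a hard fast one 15, under load 5 to 10; force passes on 1:1, less spring and friction.
- trigger_grip (a point): centre of the trigger's cross bar (14 mm thick, 28 mm long in x), 55 mm from the hinge; at rest at y = -120, z = 159 mm of the press, fully squeezed at y = -134 mm.
- handle_center (a point): fixed point of the press at x = 0, y = -146.5, z = 158 mm: halfway between the post's back face and the front of the cross bar when fully squeezed. Over both they measure 53 mm at rest and 39 mm fully squeezed, along the press's y; a gripper centred here that opens to 72 mm or more lets the trigger return fully.
- glue: white glue bottle with an orange cap, 38 mm across, 107 mm high, loose, origin under its centre: leave alone
- ribbon: red ribbon spool, 43 mm across, 19 mm high, loose, origin under its centre: leave alone

How it is judged:
By the outcome, as a careful person would: the job done as asked, in the order asked, and still so for the second after the job is handed in, while the arm keeps its last pose, push and grip.
It also fails if it takes over 64 s, if anything falls off the work surface, if the arm or the gripper's body presses on something with over 40 N, if the wrist force passes 120 N, or if a joint passes its speed limit or range.

## Working session

There is one attempt and no reset: what is moved stays moved. The work goes in short steps, Python scripts to look and compute and a shell command to move; the robot and the scene stay as the last step left them, time stands still between calls to the robot, and variables do not carry over. Pictures are saved under pics/ and viewed, on a budget of 10 in all, crops included, one or two more only if the job needs it, and the job is handed in when it is done.

```bash
mkdir -p pics; ls; cat > h.py <<'E'
import numpy as np, cv2
from bench import ctrl
from scipy.spatial.transform import Rotation as R
def grab(name):
    o=ctrl.get_obs(); f=ctrl.grab_frame(name)
    if 'mount' in f:
        T=np.eye(4); T[:3,:3]=R.from_quat(o['tcp_rot']).as_matrix(); T[:3,3]=o['eef_pos']
        M=T@np.array(f['mount']); f['eye']=M[:3,3]; f['rotation']=M[:3,:3]
    f['eye']=np.array(f['eye']); f['rotation']=np.array(f['rotation'])
    return f
def cloud(f):
    z=f['range_z']; v,u=np.mgrid[:480,:640]
    p=np.stack([(u-f['cx'])/f['fx']*z,-(v-f['cy'])/f['fy']*z,-z],-1)
    P=p@f['rotation'].T+f['eye']; P[z<=0]=np.nan
    return P
E
python3 - <<'E'
from h import *
o=ctrl.get_obs(); print(o)
a=grab('scene'); b=grab('side'); w=grab('wrist')
for n,f in (('scene',a),('side',b),('wrist',w)):
    print({k:v for k,v in f.items() if k not in('image','range_z')})
    np.save(f'pics/{n}.npy',cloud(f)); cv2.imwrite(f'pics/{n}0.png',f['image'])
E
```

```text
pics
{'clock': 0.0, 'joint_pos': array([-1.39273140e+00,  3.09011989e-01,  1.63520194e+00,  1.22385638e-05,
        1.19972056e+00, -6.97222246e-02]), 'joint_vel': array([ 0.00083218, -0.00110477,  0.00039035, -0.00162173, -0.00084331,
        0.00157952]), 'joint_efforts': array([-3.34920906e-04, -4.15249979e+01, -2.76663709e+01, -2.20121233e-04,
        1.02282557e-02, -1.65159219e-05]), 'eef_pos': array([ 0.15309007, -0.60502602,  0.2000355 ]), 'tcp_rot': array([ 9.92334598e-01,  1.23574572e-01, -5.77073385e-05, -1.16950852e-03]), 'wrist_force': array([-0.59203014, -0.55381848, -0.26620166]), 'torque': array([ 0.05502331,  0.05283014, -0.0366502 ]), 'grip_width': 1.0017658665574514}
{'fx': 622.9485013647854, 'fy': 622.9485013647854, 'cx': 326.5994581397223, 'cy': 253.04138813069244, 'eye': array([-0.02074577, -0.97941515,  0.94632444]), 'rotation': array([ 0.42731912, -0.10268222, -0.20559846,  0.87440494])}Traceback (most recent call last):
  File "<stdin>", line 6, in <module>
  File "h.py", line 14, in cloud
    P=p@f['rotation'].T+f['eye']; P[z<=0]=np.nan
      ~^~~~~~~~~~~~~~~~
ValueError: matmul: Input operand 1 has a mismatch in its core dimension 0, with gufunc signature (n?,k),(k,m?)->(n?,m?) (size 4 is different from 3)
```

Rotation is a quaternion.

```bash
sed -i "s/f\['rotation'\]=np.array(f\['rotation'\])$/r=np.array(f['rotation']); f['rotation']=R.from_quat(r).as_matrix() if r.shape==(4,) else r/" h.py
python3 - <<'E'
from h import *
a=grab('scene'); b=grab('side'); w=grab('wrist')
for n,f in (('scene',a),('side',b),('wrist',w)):
    print(n,{k:v for k,v in f.items() if k not in('image','range_z')}, (f['range_z']>0).mean())
    np.save(f'pics/{n}.npy',cloud(f)); cv2.imwrite(f'pics/{n}0.png',f['image'])
E
```

```text
scene {'fx': 622.9485013647854, 'fy': 622.9485013647854, 'cx': 326.5994581397223, 'cy': 253.04138813069244, 'eye': array([-0.02074577, -0.97941515,  0.94632444]), 'rotation': array([[ 0.89437127,  0.27179646, -0.355284  ],
       [-0.44730878,  0.55025528, -0.70507729],
       [ 0.00385938,  0.78952252,  0.61370946]])} 0.9960416666666667
side {'fx': 459.6129980658574, 'fy': 459.6129980658574, 'cx': 316.0373803736971, 'cy': 244.8676505980358, 'eye': array([0.45145833, 0.49129242, 0.89219788]), 'rotation': array([[-0.99995609, -0.00391251,  0.00851575],
       [ 0.00804396, -0.82456012,  0.56571716],
       [ 0.00480837,  0.56576081,  0.82455538]])} 0.9959309895833334
wrist {'fx': 348.90665256329004, 'fy': 348.90665256329004, 'cx': 316.7877790294165, 'cy': 238.47415050939938, 'mount': array([[-4.26272458e-04,  9.49659347e-01,  3.13284125e-01,
         8.02139775e-02],
       [ 9.99999323e-01,  6.55500096e-05,  1.16195479e-03,
         1.45002836e-04],
       [ 1.08292545e-03,  3.13284408e-01, -9.49658732e-01,
        -1.70919271e-01],
       [ 0.00000000e+00,  0.00000000e+00,  0.00000000e+00,
         1.00000000e+00]]), 'eye': array([ 0.23104165, -0.58614514,  0.37158179]), 'rotation': array([[ 0.2448741 ,  0.92061043,  0.30415969],
       [-0.96955225,  0.23324302,  0.07460645],
       [-0.00225965, -0.3131679 ,  0.94969509]])} 0.9961263020833333
```

View pics/scene0.png

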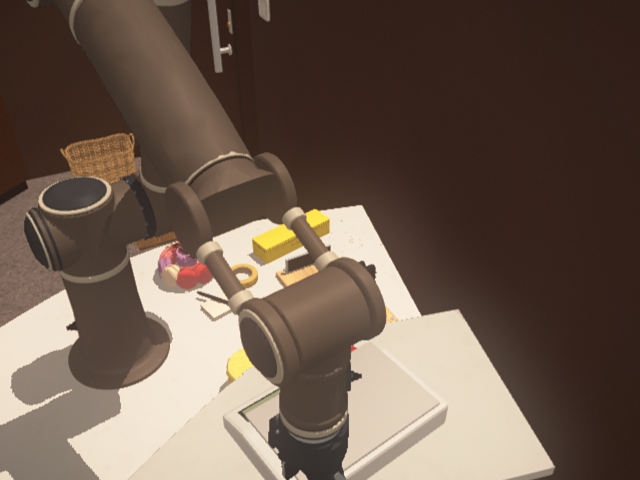

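View pics/side0.png

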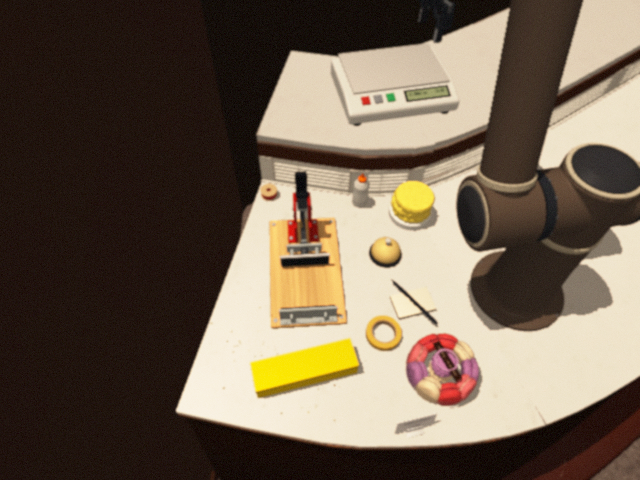

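The side view shows everything: the yellow carton (~305,367), the press from the post (302,185) to the stop (308,315), glue (361,190), spool (269,190), and a raised shelf behind (y<150 px). Next I measure from its depth cloud.

```bash
python3 - <<'E'
import numpy as np,cv2
P=np.load('pics/side.npy'); im=cv2.imread('pics/side0.png'); hsv=cv2.cvtColor(im,cv2.COLOR_BGR2HSV)
H,S,V=cv2.split(hsv); v,u=np.mgrid[:480,:640]
def rect(m,name):
    q=P[m]; q=q[np.isfinite(q).all(1)]
    r=cv2.minAreaRect((q[:,:2]*1000).astype(np.float32)); print(name,len(q),r,'z',np.percentile(q[:,2],[2,50,98]).round(4)); return q
Z=P[...,2]
y=(abs(H.astype(int)-28)<6)&(S>150)&(v>330)&(u<370)&(u>240)
rect(y&(Z>.036),'carton top'); print('c z',np.nanmedian(Z[365:372,300:310]))
wood=(v>210)&(v<330)&(u>255)&(u<355)&(Z>.006)&(Z<.018)
rect(cv2.erode(wood.astype(np.uint8),np.ones((3,3)))>0,'plank')
st=(v>295)&(v<335)&(u>265)&(u<350)&(Z>.042); q=rect(st,'stop top')
pl=(v>238)&(v<275)&(u>270)&(u<340)&(Z>.044)&(Z<.06); q=rect(pl,'plate top')
red=((H<8)|(H>172))&(S>150)&(u>280)&(u<325)&(v>180)&(v<255); rect(red,'red')
hi=(u>285)&(u<325)&(v>160)&(v<260)&(Z>.14);q=rect(hi,'high')
for z0 in np.arange(.14,.19,.01):
    s=q[(q[:,2]>=z0)&(q[:,2]<z0+.01)]
    if len(s): print(round(z0,2),len(s),s[:,:2].min(0),s[:,:2].max(0))
print('table z',np.nanmedian(Z[340:350,200:240]))
rect((v>176)&(v<206)&(u>350)&(u<372)&(Z>.01)&(Z<.15),'glue');rect((v>175)&(v<205)&(u>255)&(u<282)&(Z>.01)&(Z<.05),'ribbon?')
print('shelf',P[120,320],P[140,300], P[150,300],P[170,330])
for n in (200,): pass
W=np.load('pics/wrist.npy')
cv2.imwrite('pics/crop1.png',np.hstack([cv2.resize(im[150:400,220:420],(480,600)),cv2.resize(cv2.imread('pics/wrist0.png'),(320,600))]))
E
```

```text
carton top 3093 ((467.25360107421875, 182.895263671875), (198.11595153808594, 57.835323333740234), 14.115565299987793) z [0.0402 0.0447 0.0477]
c z 0.0448663744225859
plank 4427 ((467.14764404296875, -52.10150146484375), (154.9097900390625, 276.91943359375), 3.5238444805145264) z [0.0074 0.0108 0.0158]
stop top 312 ((460.4306640625, 67.7010269165039), (118.30287170410156, 11.389477729797363), 4.186676979064941) z [0.043  0.0494 0.0535]
plate top 365 ((469.22998046875, -74.819580078125), (107.88090515136719, 46.67583084106445), 4.093432426452637) z [0.0441 0.0484 0.0529]
red 466 ((473.8977966308594, -150.8480682373047), (68.9819564819336, 63.93649673461914), 1.6012965440750122) z [0.0131 0.0269 0.1543]
high 330 ((473.43194580078125, -160.548583984375), (25.942543029785156, 53.3635368347168), 3.7262661457061768) z [0.1422 0.1633 0.1842]
0.14 62 [ 0.46191067 -0.18633095] [ 0.48810982 -0.13721383]
0.15 67 [ 0.45967576 -0.17890769] [ 0.48557254 -0.13402668]
0.16 103 [ 0.45961248 -0.18096348] [ 0.48735982 -0.13426974]
0.17 49 [ 0.46165976 -0.18415366] [ 0.48713121 -0.1699871 ]
0.18 49 [ 0.46369188 -0.18532827] [ 0.48479217 -0.17103739]
table z -0.0010871379898322875
glue 492 ((326.9836730957031, -259.1236877441406), (55.02857208251953, 54.070594787597656), 3.7510344982147217) z [0.011  0.0519 0.0906]
ribbon? 226 ((555.2958984375, -293.9616394042969), (49.85770034790039, 72.74449157714844), 0.22846202552318573) z [0.0107 0.0172 0.021 ]
shelf [ 0.43135489 -0.38096036  0.15123215] [ 0.47858189 -0.31138354  0.15178471] [ 0.4792349  -0.30848167  0.12311096] [ 0.40719349 -0.29229871  0.07225586]
```

View pics/crop1.png

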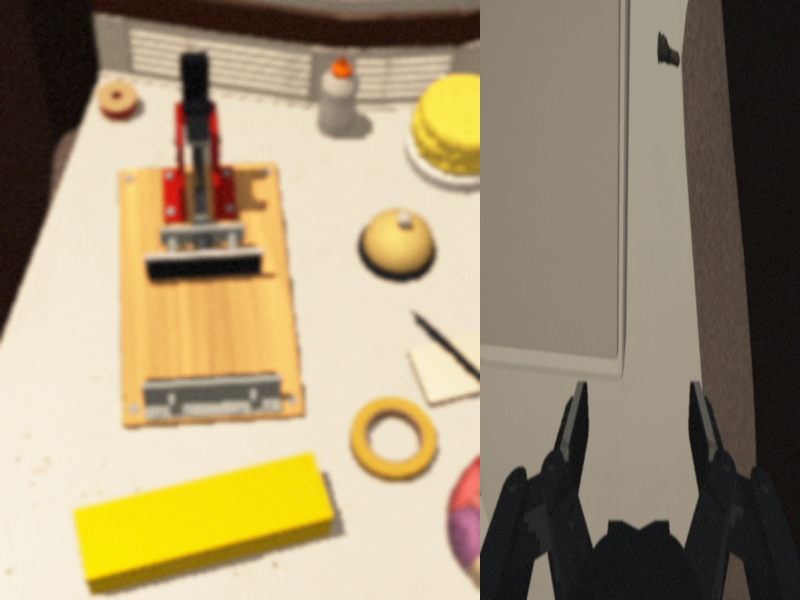

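Measured: press yaw ≈3.7°, origin ≈(465,-20) mm; carton centre (467,183), yaw 14.1°, matching the tool's present heading (14.2°). Plate face at press y ≈ -31. Going above the carton.

```bash
python3 -m inch '[{"z":-60},{"x":60,"y":-80,"z":-60},{"x":100,"y":-138,"z":-60},{"x":140,"y":-193,"z":-60},{"x":180,"y":-248,"z":-60},{"x":220,"y":-304,"z":-60},{"x":260,"y":-359,"z":-60},{"x":300,"y":-414,"z":-60},{"x":340,"y":-469,"z":-60},{"x":380,"y":-525,"z":-40},{"x":420,"y":-580,"z":0},{"x":460,"y":-635,"z":30},{"x":498,"y":-687,"z":60},{"x":498,"y":-687,"z":60},{"x":498,"y":-687,"z":60},{"x":498,"y":-687,"z":60},{"x":498,"y":-687,"z":60}]' 100 40
python3 - <<'E'
from h import *
f=grab('wrist'); P=cloud(f); im=f['image']; cv2.imwrite('pics/w1.png',im)
H,S,V=cv2.split(cv2.cvtColor(im,cv2.COLOR_BGR2HSV))
m=(abs(H.astype(int)-28)<6)&(S>150)&(P[...,2]>.038)&(P[...,2]<.056)&(np.hypot(P[...,0]-.467,P[...,1]-.183)<.13)
q=P[m]; print(len(q),cv2.minAreaRect((q[:,:2]*1000).astype(np.float32)),np.median(q[:,2]),ctrl.get_obs()['eef_pos'],ctrl.get_obs()['tcp_rot'])
E
```

```text
0 ((0.0, 0.0), (0.0, 0.0), 0.0) nan [ 0.15322895 -0.60572092  0.20097762] [ 9.92335066e-01  1.23576021e-01 -1.76251327e-05 -2.87695025e-04]validation failed for argument at $[0]...
  return _methods._mean(a, axis=axis, dtype=dtype,
  ret = ret.dtype.type(ret / rcount)
```

View pics/w1.png

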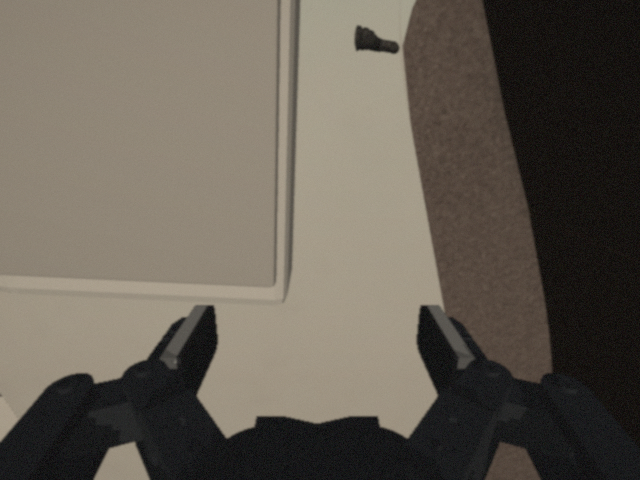

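The call was refused (rows seem to need all four keys); the picture shows the arm unmoved, scale at lower left. Retrying.

```bash
python3 -m inch '[{"x":0,"y":0,"z":-60,"twist":0},{"x":60,"y":-80,"z":-60,"twist":0},{"x":100,"y":-138,"z":-60,"twist":0},{"x":140,"y":-193,"z":-60,"twist":0},{"x":180,"y":-248,"z":-60,"twist":0},{"x":220,"y":-304,"z":-60,"twist":0},{"x":260,"y":-359,"z":-60,"twist":0},{"x":300,"y":-414,"z":-60,"twist":0},{"x":340,"y":-469,"z":-60,"twist":0},{"x":380,"y":-525,"z":-40,"twist":0},{"x":420,"y":-580,"z":0,"twist":0},{"x":460,"y":-635,"z":30,"twist":0},{"x":498,"y":-687,"z":60,"twist":0},{"x":498,"y":-687,"z":60,"twist":0},{"x":498,"y":-687,"z":60,"twist":0},{"x":498,"y":-687,"z":60,"twist":0},{"x":498,"y":-687,"z":60,"twist":0}]' 100 40
cat > car.py <<'E'
from h import *
f=grab('wrist'); P=cloud(f); im=f['image']; cv2.imwrite('pics/w2.png',im)
H,S,V=cv2.split(cv2.cvtColor(im,cv2.COLOR_BGR2HSV))
m=(abs(H.astype(int)-28)<6)&(S>150)&(P[...,2]>.038)&(P[...,2]<.056)&(np.hypot(P[...,0]-.467,P[...,1]-.183)<.13)
q=P[m]; print(len(q),cv2.minAreaRect((q[:,:2]*1000).astype(np.float32)) if len(q) else 0,ctrl.get_obs())
E
python3 car.py
```

```text
clock: 2.48
eef_pos: [0.4671, 0.1819, 0.1412]
tcp_rot: [0.992, 0.124, -0.0, 0.0]
wrist_force: [-0.7, -0.2, 0.7]
grip_width: 1.0
14419 ((467.11492919921875, 182.88290405273438), (197.1388702392578, 56.4508171081543), 14.073216438293457) {'clock': 2.525, 'joint_pos': array([ 2.83841524e-01,  1.39773394e-01,  1.97223114e+00, -5.13981847e-04,
        1.02951066e+00,  1.60743571e+00]), 'joint_vel': array([-0.01625539, -0.01916773,  0.00378349,  0.00155991, -0.00274922,
        0.00070471]), 'joint_efforts': array([ 4.79511637e-01, -3.07446599e+01, -2.50297862e+01,  2.77657545e-02,
       -7.19697622e-03, -1.80615214e-03]), 'eef_pos': array([0.4674238 , 0.18150975, 0.14169394]), 'tcp_rot': array([9.92354750e-01, 1.23417987e-01, 7.33804303e-05, 2.11256579e-04]), 'wrist_force': array([ 0.70357913, -0.31090569,  1.40892996]), 'torque': array([ 0.00540659, -0.04723515, -0.04632167]), 'grip_width': 0.999617634765255}
```

```bash
python3 -m inch '[{"x":0,"y":-1,"z":50,"twist":0},{"x":0,"y":-1,"z":90,"twist":0},{"x":0,"y":-1,"z":115,"twist":0},{"x":0,"y":-1,"z":125,"twist":0},{"x":0,"y":-1,"z":125,"twist":0}]' 100 30
python3 -m inch '[{"x":0,"y":0,"z":0,"twist":0},{"x":0,"y":0,"z":0,"twist":0},{"x":0,"y":0,"z":0,"twist":0},{"x":0,"y":0,"z":0,"twist":0},{"x":0,"y":0,"z":0,"twist":0},{"x":0,"y":0,"z":0,"twist":0}]' 50 30
python3 -m inch '[{"x":0,"y":0,"z":-20,"twist":0},{"x":0,"y":0,"z":-60,"twist":0},{"x":0,"y":0,"z":-60,"twist":0}]'
python3 car.py | cut -c1-200
```

```text
clock: 3.15
eef_pos: [0.4676, 0.1824, 0.0169]
tcp_rot: [0.992, 0.123, 0.0, -0.0]
wrist_force: [0.1, -1.3, 0.3]
grip_width: 1.001
clock: 3.9
eef_pos: [0.4672, 0.1832, 0.0162]
tcp_rot: [0.992, 0.124, -0.0, 0.0]
wrist_force: [-0.2, 0.3, -0.3]
grip_width: 0.496
clock: 4.28
eef_pos: [0.4705, 0.1842, 0.0794]
tcp_rot: [0.992, 0.124, 0.004, -0.001]
wrist_force: [0.9, -0.3, 0.3]
grip_width: 0.503
22603 ((467.11273193359375, 182.75184631347656), (198.10565185546875, 57.02869415283203), 14.181974411010742) {'clock': 4.325, 'joint_pos': array([2.86902704e-01, 2.35769133e-01, 2.01112912e+00, 1.291
       8.91057994e-01, 1.60985070e+00]), 'joint_vel': array([-0.00211379,  0.0314372 ,  0.03669282, -0.00137091,  0.00310182,
        0.00138777]), 'joint_efforts': array([ 6.93425070e-03, -3.40939987e+01, -2.32921118e+01,  1.49251911e-03,
       -4.45104309e-02,  6.34701721e-06]), 'eef_pos': array([0.46877072, 0.1836649 , 0.07766345]), 'tcp_rot': array([ 9.92330083e-01,  1.23602995e-01,  1.79329091e-03, -2.99981294e-04]), 'wrist_force'
```

View pics/w2.png

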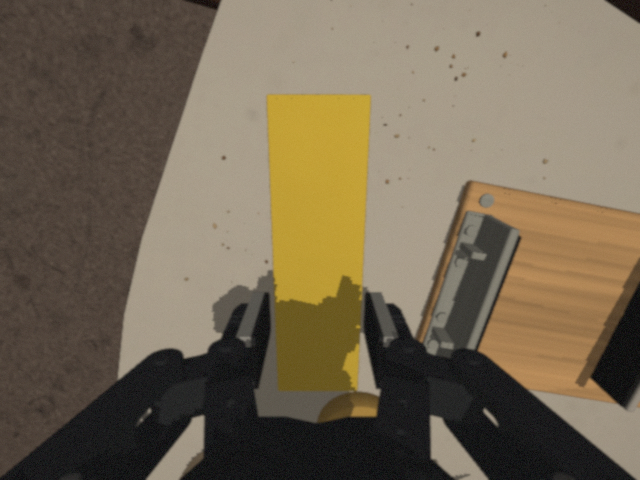

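The picture shows the carton still on the counter (268–370 px wide, rows 95–390) with the fingers above it at 50% opening: it was not grasped. I check where the pads really are, using depth.

```bash
cat > pads.py <<'E'
from h import *
f=grab('wrist'); o=ctrl.get_obs(); P=cloud(f)
T=(P-o['eef_pos'])@R.from_quat(o['tcp_rot']).as_matrix()*1000
m=np.isfinite(T).all(-1)&(T[...,2]>-45)&(T[...,2]<15)&(abs(T[...,1])<75)&(abs(T[...,0])<25)&(f['image'].max(2)<90)
for lo in range(-45,15,6):
    s=m&(T[...,2]>=lo)&(T[...,2]<lo+6)
    a=T[...,1][s&(T[...,1]<0)]; b=T[...,1][s&(T[...,1]>0)]
    if len(a)>3 and len(b)>3: print(lo,len(a),np.percentile(a,[2,98]).round(1),np.percentile(b,[2,98]).round(1))
print(o['grip_width'],o['eef_pos'],o['wrist_force'])
E
python3 pads.py
```

```text
-45 290 [-34.5 -21.5] [21.  33.8]
-39 160 [-32.6 -21.5] [20.9 30.7]
-33 21 [-21.8 -21.5] [21.  21.3]
0.5024160067533042 [0.46737791 0.18322356 0.07637943] [-0.0486966  -0.09982819 -0.44433416]
```

```bash
python3 - <<'E'
from h import *
f=grab('wrist'); o=ctrl.get_obs(); P=cloud(f)
T=(P-o['eef_pos'])@R.from_quat(o['tcp_rot']).as_matrix()*1000
for u in (240,262,375,395):
    for v in range(280,370,10): print(u,v,T[v,u].round(0),f['image'][v,u],end=' | ')
    print()
print(np.nanmedian(P[150:350,300:340,2]), P[200,320],P[300,320],P[340,320])
E
```

```text
240 280 [-35. -60.  78.] [140 157 168] | 240 290 [-44. -61.  77.] [82 93 98] | 240 300 [-53. -62.  78.] [78 87 94] | 240 310 [  7. -32. -43.] [20 20 21] | 240 320 [  8. -30. -52.] [40 36 35] | 240 330 [ 12. -27. -65.] [78 80 84] | 240 340 [ 13. -25. -73.] [40 44 43] | 240 350 [ 12. -24. -77.] [30 29 29] | 240 360 [ 12. -24. -82.] [22 26 23] | 
262 280 [-34. -43.  76.] [80 88 94] | 262 290 [-44. -44.  78.] [77 87 91] | 262 300 [ 11. -23. -42.] [52 54 55] | 262 310 [ 11. -22. -49.] [29 30 30] | 262 320 [  8. -22. -52.] [27 23 25] | 262 330 [  4. -22. -53.] [20 22 20] | 262 340 [  1. -21. -55.] [16 12 14] | 262 350 [ -3. -21. -57.] [10 14 10] | 262 360 [ -8. -22. -55.] [22 23 25] | 
375 280 [-35.  45.  78.] [140 159 169] | 375 290 [-44.  46.  78.] [136 154 166] | 375 300 [ 12.  24. -43.] [77 84 87] | 375 310 [ 12.  23. -51.] [53 56 59] | 375 320 [ 12.  22. -58.] [14 19 22] | 375 330 [  9.  21. -61.] [22 25 24] | 375 340 [  6.  21. -63.] [16 12 10] | 375 350 [  2.  21. -63.] [15 20 14] | 375 360 [ -1.  21. -64.] [26 22 23] | 
395 280 [-35.  61.  78.] [137 157 166] | 395 290 [-44.  62.  78.] [138 156 169] | 395 300 [-52.  62.  77.] [139 157 170] | 395 310 [  8.  32. -44.] [22 24 20] | 395 320 [  8.  31. -52.] [33 28 30] | 395 330 [ 12.  28. -65.] [72 76 78] | 395 340 [ 12.  26. -72.] [28 25 24] | 395 350 [ 12.  25. -77.] [33 29 30] | 395 360 [ 13.  24. -83.] [28 25 22] | 
0.04426616478516171 [0.50390298 0.19060485 0.0443584 ] [0.44013505 0.17430935 0.04481451] [0.41017328 0.166643   0.04378178]
```

Depth shows the fingertips really end about 38 mm short of the reported TCP (at 50%), which explains the miss. I go that much lower, watching the force.

```bash
python3 -m inch '[{"x":0,"y":0,"z":0,"twist":0},{"x":0,"y":0,"z":0,"twist":0},{"x":0,"y":0,"z":0,"twist":0},{"x":0,"y":0,"z":40,"twist":0},{"x":0,"y":0,"z":70,"twist":0},{"x":0,"y":0,"z":80,"twist":0},{"x":0,"y":0,"z":80,"twist":0}]' 100 30
python3 pads.py
python3 -m inch '[{"x":0,"y":0,"z":8,"twist":0},{"x":0,"y":0,"z":18,"twist":0},{"x":0,"y":0,"z":18,"twist":0}]'
python3 -m inch '[{"x":0,"y":0,"z":0,"twist":0},{"x":0,"y":0,"z":0,"twist":0},{"x":0,"y":0,"z":0,"twist":0},{"x":0,"y":0,"z":0,"twist":0},{"x":0,"y":0,"z":0,"twist":0}]' 50 30
```

```text
clock: 5.3
eef_pos: [0.4669, 0.1831, -0.0042]
tcp_rot: [0.992, 0.124, -0.001, 0.0]
wrist_force: [-0.2, -0.5, 1.6]
grip_width: 1.001
-45 156 [-45.9 -42.6] [42.3 47.7]
-3 713 [-73.6 -40.3] [40.9 54.3]
1.0015563960723153 [ 0.46788443  0.18337887 -0.00329903] [-0.18706239  0.06305924  1.14506839]
clock: 5.72
eef_pos: [0.4665, 0.183, -0.0224]
tcp_rot: [0.992, 0.124, -0.001, 0.0]
wrist_force: [-0.7, -0.1, 0.2]
grip_width: 1.004
clock: 6.35
eef_pos: [0.4677, 0.1833, -0.0214]
tcp_rot: [0.992, 0.124, 0.0, -0.0]
wrist_force: [1.2, 0.4, 0.8]
grip_width: 0.672
```

Gripped at 0.67 (57 mm). Lift and carry over the press bed.

```bash
python3 -m inch '[{"x":0,"y":0,"z":-20,"twist":0},{"x":0,"y":0,"z":-55,"twist":0},{"x":0,"y":0,"z":-85,"twist":0},{"x":-10,"y":30,"z":-90,"twist":3},{"x":-23,"y":80,"z":-90,"twist":6},{"x":-37,"y":130,"z":-90,"twist":9},{"x":-47,"y":168,"z":-90,"twist":10.4},{"x":-47,"y":168,"z":-90,"twist":10.4},{"x":-47,"y":168,"z":-90,"twist":10.4}]' 50 30
python3 - <<'E'
from h import *
f=grab('side');P=cloud(f);np.save('pics/side2.npy',P);cv2.imwrite('pics/side2.png',f['image']);g=grab('wrist');np.save('pics/w3.npy',cloud(g));cv2.imwrite('pics/w3.png',g['image'])
cv2.imwrite('pics/both3.png',np.vstack([cv2.resize(f['image'][150:400,180:500],(384,300)),cv2.resize(g['image'],(384,288))]))
def rot(im,P,m,n):
    q=P[m];print(n,len(q),cv2.minAreaRect((q[:,:2]*1000).astype(np.float32)),np.median(q[:,2]))
H,S,V=cv2.split(cv2.cvtColor(g['image'],cv2.COLOR_BGR2HSV));Q=cloud(g)
rot(0,Q,(abs(H.astype(int)-28)<6)&(S>150)&(Q[...,2]>.09),'carton')
print(ctrl.get_obs()['eef_pos'],ctrl.get_obs()['tcp_rot'])
E
```

```text
clock: 7.48
eef_pos: [0.4624, 0.0091, 0.0679]
tcp_rot: [0.999, 0.033, -0.0, -0.0]
wrist_force: [-0.2, 0.4, -0.5]
grip_width: 0.674
carton 54985 ((496.16998291015625, 11.848011016845703), (130.3748016357422, 58.57083511352539), 3.9841415882110596) 0.13364168186226189
[0.46261521 0.00976726 0.06802811] [ 9.99430769e-01  3.37340838e-02 -3.22825394e-04 -2.12287926e-04]
```

View pics/both3.png

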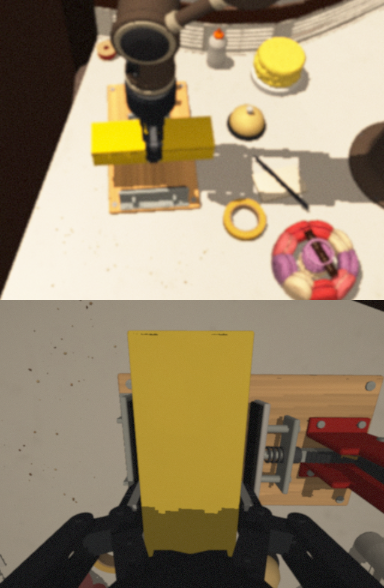

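The carton is held level between the stop (left, ~x 125) and plate (right, ~x 260). Check the gaps from the depth in the press frame.

```bash
python3 - <<'E'
import numpy as np
t=np.radians(3.8);A=np.array([[np.cos(t),np.sin(t)],[-np.sin(t),np.cos(t)]])
Q=np.load('pics/w3.npy');xy=(Q[...,:2]*1000-[465,-20.2])@A.T;z=Q[...,2]*1000
for n,m in (('stop',(z>44)&(z<58)&(xy[...,1]>70)&(xy[...,1]<115)&(abs(xy[...,0])<75)),('plate',(z>44)&(z<58)&(xy[...,1]<-10)&(xy[...,1]>-60)&(abs(xy[...,0])<70)),('carton',(z>120)&(z<142)&(xy[...,0]>20)&(xy[...,1]>-20))):
    p=xy[m];print(n,len(p),np.percentile(p[:,1],[1,10,50,90,99]).round(1),np.percentile(p[:,0],[1,99]).round(1),np.median(z[m]))
    for x0 in (20,35,50): 
        s=p[abs(p[:,0]-x0)<6]; 
        if len(s): print('  ',x0,np.percentile(s[:,1],[2,98]).round(1))
E
```

```text
stop 2602 [84.  84.5 88.  91.8 92.9] [-26.1  59.9] 49.69841235546582
   20 [84.1 92.8]
   35 [83.9 92.6]
   50 [83.9 92.4]
plate 2908 [-41.7 -40.5 -36.4 -32.2 -31.7] [-37.1  53.9] 49.27206210766086
   20 [-41.5 -31.8]
   35 [-41.6 -32. ]
   50 [-41.7 -32.1]
carton 48982 [ 1.5  6.8 29.7 52.6 57.8] [21.1 97.9] 133.62492397462546
   20 [ 2.2 57.2]
   35 [ 2.3 57.3]
   50 [ 2.2 57.2]
```

```bash
python3 -m inch '[{"x":2,"y":1,"z":35,"twist":0},{"x":2,"y":1,"z":60,"twist":0},{"x":2,"y":1,"z":73,"twist":0},{"x":2,"y":1,"z":77,"twist":0},{"x":2,"y":1,"z":77,"twist":0}]' 50 30
python3 -m inch '[{"x":0,"y":0,"z":0,"twist":0},{"x":0,"y":0,"z":0,"twist":0},{"x":0,"y":0,"z":0,"twist":0}]' 80 30
python3 -m inch '[{"x":0,"y":0,"z":-15,"twist":0},{"x":0,"y":0,"z":-50,"twist":0},{"x":0,"y":0,"z":-100,"twist":0},{"x":0,"y":0,"z":-140,"twist":0},{"x":0,"y":0,"z":-140,"twist":0}]'
```

```text
clock: 8.2
eef_pos: [0.4657, 0.0082, -0.0083]
tcp_rot: [0.999, 0.033, 0.0, 0.0]
wrist_force: [0.0, 0.4, -1.2]
grip_width: 0.674
clock: 8.57
eef_pos: [0.4656, 0.0078, -0.0082]
tcp_rot: [0.999, 0.033, 0.001, 0.0]
wrist_force: [-0.4, -0.3, -0.6]
grip_width: 0.802
clock: 9.2
eef_pos: [0.4689, 0.0076, 0.1362]
tcp_rot: [0.999, 0.033, 0.005, 0.001]
wrist_force: [-0.2, 0.5, -0.5]
grip_width: 0.797
```

Released. Up and above the handle, opening fully, then one look.

```bash
python3 -m inch '[{"x":0,"y":0,"z":-55,"twist":0},{"x":-1,"y":60,"z":-55,"twist":0},{"x":-2,"y":120,"z":-55,"twist":0},{"x":-2,"y":175,"z":-55,"twist":0},{"x":-2,"y":175,"z":-55,"twist":0},{"x":-2,"y":175,"z":-55,"twist":0}]' 100 30
cat > look.py <<'E'
import sys
from h import *
n=sys.argv[1]
f=grab('side');Q=cloud(f);g=grab('wrist');W=cloud(g);o=ctrl.get_obs()
cv2.imwrite(f'pics/{n}.png',np.vstack([cv2.resize(f['image'][150:340,220:400],(384,405)),cv2.resize(g['image'][:,:],(384,195))]))
t=np.radians(3.8);A=np.array([[np.cos(t),np.sin(t)],[-np.sin(t),np.cos(t)]])
def rep(P,lbl):
    xy=(P[...,:2]*1000-[465,-21.2])@A.T;z=P[...,2]*1000
    def s(name,zl,zh,xl,xh,yl,yh):
        m=(z>zl)&(z<zh)&(xy[...,0]>xl)&(xy[...,0]<xh)&(xy[...,1]>yl)&(xy[...,1]<yh);p=xy[m]
        if len(p)>5: print(lbl,name,len(p),'y',np.percentile(p[:,1],[2,50,98]).round(1),'x',np.percentile(p[:,0],[2,50,98]).round(1))
    s('bar',150,172,-20,20,-148,-95); s('post',172,192,-20,20,-175,-145)
    for x0 in (-45,0,45): s(f'plate x{x0}',44,53,x0-7,x0+7,-50,30); s(f'carton x{x0}',53.5,68,x0-7,x0+7,-10,95)
    s('cartonend+',53,66,85,97,-10,95);s('cartonend-',53,66,-97,-85,-10,95);s('stop',44,53,-60,60,76,100)
    tt=(P-o['eef_pos'])
rep(Q,'side');rep(W,'wrist')
print(o['clock'],o['eef_pos'],o['wrist_force'],o['grip_width'])
E
python3 look.py a1
```

```text
clock: 9.95
eef_pos: [0.4735, -0.1662, 0.1852]
tcp_rot: [0.999, 0.033, -0.001, -0.001]
wrist_force: [0.1, 1.7, -0.2]
grip_width: 1.003
side bar 94 y [-125.4 -116.7 -112.6] x [-13.3  -0.4  12. ]
side post 11 y [-160.7 -156.6 -152.9] x [ 9.1  9.6 11.7]
side plate x-45 31 y [-41.6 -34.9 -31.1] x [-50.8 -44.5 -39.4]
side carton x-45 155 y [ 0.9 29.5 57.1] x [-51.5 -45.  -38.4]
side plate x0 39 y [-41.9 -35.5 -16.9] x [-6.9 -0.1  6.6]
side carton x0 157 y [ 2.1 30.5 56.6] x [-6.5  0.1  6.7]
side plate x45 34 y [-43.5 -35.8 -16.1] x [38.9 44.5 50.9]
side carton x45 164 y [-0.1 28.3 57.7] x [38.2 44.9 51.6]
side cartonend+ 137 y [ 0.3 30.4 56.4] x [85.1 91.1 95.6]
side cartonend- 142 y [ 0.8 30.  57.4] x [-96.8 -91.  -85.5]
side stop 283 y [84.4 91.  94.3] x [-54.1   1.   56.2]
wrist bar 1048 y [-126.2 -120.3 -113.4] x [-13.3   1.4  13.5]
wrist post 1106 y [-164.9 -158.  -151.6] x [-11.3   1.9  12. ]
wrist plate x-45 238 y [-40.6 -33.9   1.2] x [-51.8 -45.  -38.4]
wrist carton x-45 876 y [ 1.1 28.6 56.9] x [-51.6 -44.9 -38.1]
wrist plate x0 260 y [-41.  -34.5   1.1] x [-6.7  0.1  6.8]
wrist carton x0 997 y [ 0.9 28.8 57.1] x [-6.5  0.1  6.6]
wrist plate x45 295 y [-41.3 -34.7   1. ] x [38.2 44.9 51.6]
wrist carton x45 1145 y [ 0.7 28.7 56.7] x [38.1 44.8 51.4]
wrist cartonend+ 1170 y [ 0.5 28.5 56.6] x [85.5 91.5 96.9]
wrist cartonend- 662 y [ 1.1 28.9 57.2] x [-96.7 -91.  -85.3]
wrist stop 1813 y [84.8 88.5 94.1] x [-54.8   6.   57.5]
10.05 [ 0.47390893 -0.16542657  0.18555126] [ 0.1888243   0.51053463 -0.591261  ] 1.0018621543204678
```

View pics/a1.png

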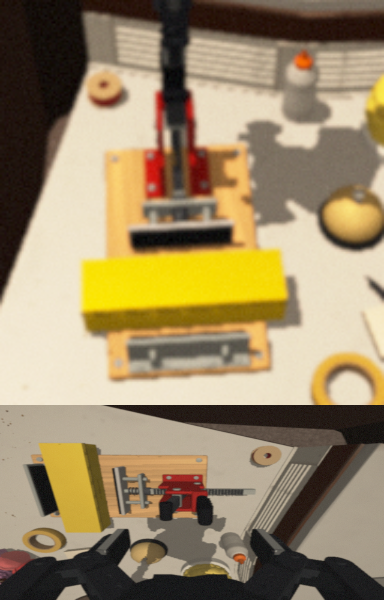

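Everything agrees: carton square (y 0.7–57), bar at y −120, post −165…−152, plate face −31 (rod ≈14). Descend around the handle.

```bash
python3 -m inch '[{"x":0,"y":1,"z":30,"twist":0},{"x":0,"y":1,"z":60,"twist":0},{"x":0,"y":1,"z":84,"twist":0},{"x":0,"y":1,"z":84,"twist":0},{"x":0,"y":1,"z":84,"twist":0}]' 100 30
python3 -m inch '[{"x":0,"y":0,"z":0,"twist":0},{"x":0,"y":0,"z":0,"twist":0},{"x":0,"y":0,"z":0,"twist":0},{"x":0,"y":0,"z":0,"twist":0},{"x":0,"y":0,"z":0,"twist":0},{"x":0,"y":0,"z":0,"twist":0},{"x":0,"y":0,"z":0,"twist":0}]' 40 30
python3 look.py a2 | egrep 'wrist|^[0-9]'
```

```text
clock: 10.68
eef_pos: [0.4754, -0.1672, 0.1031]
tcp_rot: [0.999, 0.034, 0.001, 0.0]
wrist_force: [-0.7, -0.4, 0.2]
grip_width: 1.0
clock: 11.55
eef_pos: [0.4755, -0.1671, 0.1057]
tcp_rot: [0.999, 0.032, 0.001, -0.001]
wrist_force: [-4.4, 4.2, 14.4]
grip_width: 0.453
wrist bar 3667 y [-140.  -131.1 -114.5] x [-12.7   7.1  13.4]
wrist post 4282 y [-174.3 -160.8 -152. ] x [-10.4   7.8  13.5]
wrist plate x-45 423 y [-27.2 -20.3   1.2] x [-51.8 -44.8 -38.3]
wrist carton x-45 1433 y [ 0.6 28.5 56.7] x [-51.7 -44.9 -38.2]
wrist plate x0 498 y [-27.5 -20.7   1. ] x [-6.6  0.2  6.7]
wrist carton x0 1702 y [ 0.5 28.2 56.8] x [-6.7  0.1  6.7]
wrist plate x45 600 y [-27.9 -20.7   1. ] x [38.3 45.1 51.7]
wrist carton x45 1957 y [ 0.4 26.9 53.9] x [38.2 45.  51.9]
wrist cartonend+ 1608 y [-0.  19.7 41.2] x [85.1 90.7 96.8]
wrist cartonend- 1034 y [ 0.9 28.2 57.1] x [-96.7 -90.9 -85.1]
wrist stop 265 y [84.7 86.  89.7] x [-58.1 -46.9 -29. ]
11.65 [ 0.47552924 -0.16707759  0.10571531] [-4.4689816   3.84182284 13.99340245] 0.4537478102388542
```

Full squeeze (38.5 mm), plate advanced ~14 mm. Two more cycles.

```bash
O='[{"x":0,"y":0,"z":0,"twist":0}]'; 
python3 -m inch '[{"x":0,"y":0,"z":0,"twist":0},{"x":0,"y":0,"z":0,"twist":0},{"x":0,"y":0,"z":0,"twist":0},{"x":0,"y":0,"z":0,"twist":0},{"x":0,"y":0,"z":0,"twist":0}]' 95 30 | egrep 'wrist|grip'
python3 -m inch '[{"x":0,"y":0,"z":0,"twist":0},{"x":0,"y":0,"z":0,"twist":0},{"x":0,"y":0,"z":0,"twist":0},{"x":0,"y":0,"z":0,"twist":0},{"x":0,"y":0,"z":0,"twist":0},{"x":0,"y":0,"z":0,"twist":0}]' 40 30| egrep 'wrist|grip'
python3 -m inch '[{"x":0,"y":0,"z":0,"twist":0},{"x":0,"y":0,"z":0,"twist":0},{"x":0,"y":0,"z":0,"twist":0},{"x":0,"y":0,"z":0,"twist":0},{"x":0,"y":0,"z":0,"twist":0}]' 95 30| egrep 'wrist|grip'
python3 -m inch '[{"x":0,"y":0,"z":0,"twist":0},{"x":0,"y":0,"z":0,"twist":0},{"x":0,"y":0,"z":0,"twist":0},{"x":0,"y":0,"z":0,"twist":0},{"x":0,"y":0,"z":0,"twist":0},{"x":0,"y":0,"z":0,"twist":0}]' 40 30| egrep 'wrist|grip'
python3 look.py a3 | egrep 'wrist|^[0-9]'
```

```text
wrist_force: [0.6, 0.5, 0.1]
grip_width: 0.949
wrist_force: [-4.8, 2.0, 12.5]
grip_width: 0.454
wrist_force: [-0.4, -0.4, 0.1]
grip_width: 0.952
wrist_force: [-4.3, 1.6, 13.3]
grip_width: 0.455
wrist bar 3976 y [-140.  -130.6 -114.6] x [-12.6   6.3  13.4]
wrist post 4255 y [-174.3 -160.5 -152.1] x [-10.3   8.1  12.8]
wrist plate x-45 378 y [-19.7  -3.3   3.7] x [-51.7 -44.9 -38.2]
wrist carton x-45 1453 y [ 3.2 31.  59.5] x [-51.6 -44.9 -38.2]
wrist plate x0 642 y [-38.6  -6.6   3.3] x [-6.8  0.1  6.7]
wrist carton x0 1733 y [ 2.8 30.3 59. ] x [-6.7  0.1  6.8]
wrist plate x45 551 y [-37.4  -4.1   2.9] x [38.2 44.7 51.8]
wrist carton x45 1856 y [ 2.2 26.9 52.4] x [38.4 44.9 51.7]
wrist cartonend+ 1511 y [ 1.7 19.8 39.4] x [85.1 90.7 96.6]
wrist cartonend- 1043 y [ 3.6 31.  59.9] x [-96.7 -90.9 -85.3]
wrist stop 204 y [84.6 85.9 89.6] x [-58.2 -48.  -31.2]
14.5 [ 0.47447479 -0.16704106  0.10426877] [-4.43394868  1.84428173 13.23720666] 0.4499575859226326
```

Plate has reached the carton and moved it ~2.5 mm; ~25 mm left to the stop. Two more.

```bash
python3 -m inch '[{"x":0,"y":0,"z":0,"twist":0},{"x":0,"y":0,"z":0,"twist":0},{"x":0,"y":0,"z":0,"twist":0},{"x":0,"y":0,"z":0,"twist":0},{"x":0,"y":0,"z":0,"twist":0}]' 95 30 | egrep 'wrist|grip'
python3 -m inch '[{"x":0,"y":0,"z":0,"twist":0},{"x":0,"y":0,"z":0,"twist":0},{"x":0,"y":0,"z":0,"twist":0},{"x":0,"y":0,"z":0,"twist":0},{"x":0,"y":0,"z":0,"twist":0},{"x":0,"y":0,"z":0,"twist":0}]' 40 30| egrep 'wrist|grip'
python3 look.py a4 | egrep 'wrist cart|^[0-9]'
python3 -m inch '[{"x":0,"y":0,"z":0,"twist":0},{"x":0,"y":0,"z":0,"twist":0},{"x":0,"y":0,"z":0,"twist":0},{"x":0,"y":0,"z":0,"twist":0},{"x":0,"y":0,"z":0,"twist":0}]' 95 30| egrep 'wrist|grip'
python3 -m inch '[{"x":0,"y":0,"z":0,"twist":0},{"x":0,"y":0,"z":0,"twist":0},{"x":0,"y":0,"z":0,"twist":0},{"x":0,"y":0,"z":0,"twist":0},{"x":0,"y":0,"z":0,"twist":0},{"x":0,"y":0,"z":0,"twist":0}]' 40 30| egrep 'wrist|grip'
python3 look.py a5 | egrep 'wrist|^[0-9]|side cart'
```

```text
wrist_force: [0.1, 0.2, 0.1]
grip_width: 0.948
wrist_force: [-4.4, 3.2, 12.4]
grip_width: 0.454
wrist carton x-45 1457 y [12.8 40.8 69.2] x [-51.7 -44.9 -38.3]
wrist carton x0 1636 y [12.6 38.5 65.4] x [-6.6  0.   6.8]
wrist carton x45 1501 y [12.1 31.8 52.8] x [38.4 44.9 51.6]
wrist cartonend+ 1142 y [11.5 24.9 40. ] x [85.1 90.6 96.6]
wrist cartonend- 1052 y [13.2 40.5 69.1] x [-96.6 -90.9 -85.2]
15.975 [ 0.47446269 -0.16702678  0.10426154] [-4.79536356  1.54591922 12.79679601] 0.4551029136964547
wrist_force: [-0.6, -0.5, -0.1]
grip_width: 0.951
wrist_force: [-5.2, 1.3, 13.0]
grip_width: 0.454
side carton x-45 166 y [22.9 51.3 79. ] x [-51.5 -45.1 -38.3]
side carton x0 170 y [23.6 52.1 79.4] x [-6.7 -0.   6.6]
side carton x45 172 y [22.9 53.6 79.5] x [38.4 45.2 51.7]
side cartonend+ 147 y [21.9 52.3 78.8] x [85.2 91.2 95.8]
side cartonend- 143 y [22.6 53.7 80.3] x [-96.4 -91.  -85.2]
wrist bar 3947 y [-139.9 -130.6 -114.6] x [-12.5   6.3  13.4]
wrist post 4257 y [-174.3 -160.6 -152. ] x [-10.5   8.   12.7]
wrist plate x-45 392 y [-14.3  16.3  23.7] x [-51.7 -44.8 -38.2]
wrist carton x-45 1442 y [22.9 50.1 78.4] x [-51.7 -45.  -38.4]
wrist plate x0 673 y [-20.5  13.1  23.2] x [-6.7  0.   6.7]
wrist carton x0 1341 y [22.3 43.1 65.9] x [-6.6 -0.   6.8]
wrist plate x45 580 y [-17.6  15.7  22.9] x [38.3 44.7 51.8]
wrist carton x45 1168 y [21.9 36.7 53.2] x [38.4 44.8 51.6]
wrist cartonend+ 783 y [21.3 29.7 40.4] x [85.1 90.6 96.6]
wrist cartonend- 1040 y [23.3 50.6 79.4] x [-96.7 -90.8 -85.3]
wrist stop 11 y [87.9 88.6 89.5] x [-58.4 -56.1 -53.2]
17.45 [ 0.4744525  -0.16703773  0.10427328] [-4.74056528  2.32588623 12.69770536] 0.45136510456192425
```

View pics/a5.png

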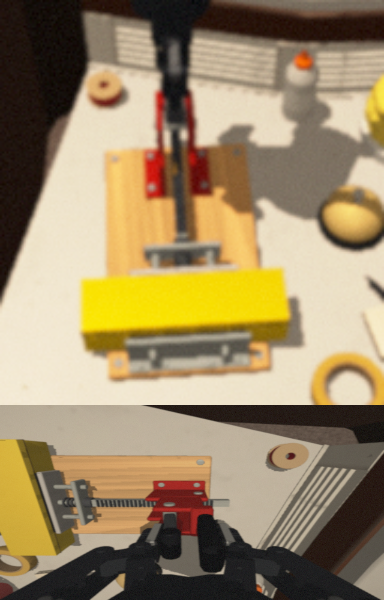

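Carton is square, ~5 mm short of the stop. One more stroke, and measure the rod from its tail end (y = −260 + rod) and plate from its edge.

```bash
cat >> look.py <<'E'
P=W;xy=(P[...,:2]*1000-[465,-21.2])@A.T;z=P[...,2]*1000
m=(abs(xy[...,0])<9)&(z>28)&(z<46)&(xy[...,1]<-172)&(xy[...,1]>-265)
print('tail',m.sum(),np.percentile(xy[...,1][m],[0.5,2,50]).round(1) if m.sum()>5 else '')
m=(z>42)&(z<56)&(abs(xy[...,0])<36)&(abs(xy[...,0])>12)&(xy[...,1]<60)&(xy[...,1]>-60)
h,e=np.histogram(xy[...,1][m],np.arange(-60,50,2)); print('prof',[(int(a),int(b)) for a,b in zip(e,h) if b])
E
python3 look.py a6 | egrep 'tail|prof'
python3 -m inch '[{"x":0,"y":0,"z":0,"twist":0},{"x":0,"y":0,"z":0,"twist":0},{"x":0,"y":0,"z":0,"twist":0},{"x":0,"y":0,"z":0,"twist":0},{"x":0,"y":0,"z":0,"twist":0}]' 95 30 | egrep 'wrist|grip'
python3 look.py a7 | egrep 'tail|prof|plate x|n x-45|end-'
python3 -m inch '[{"x":0,"y":0,"z":0,"twist":0},{"x":0,"y":0,"z":0,"twist":0},{"x":0,"y":0,"z":0,"twist":0},{"x":0,"y":0,"z":0,"twist":0},{"x":0,"y":0,"z":0,"twist":0},{"x":0,"y":0,"z":0,"twist":0}]' 40 30| egrep 'wrist|grip'
python3 look.py a8 | egrep 'tail|prof|plate x|n x-45|end-|^[0-9]'
```

```text
tail 560 [-192.4 -192.  -182.4]
prof [(-20, 247), (-18, 265), (-16, 177), (-14, 68), (10, 68), (12, 612), (14, 205), (16, 154), (18, 122), (20, 249), (22, 541), (24, 35), (26, 46), (28, 43), (30, 40), (32, 32), (34, 42), (36, 41), (38, 41), (40, 39), (42, 42), (44, 32), (46, 38)]
wrist_force: [-0.5, -0.0, 0.2]
grip_width: 0.949
side plate x-45 23 y [-17.5  13.3  17.1] x [-50.7 -43.9 -38.1]
side carton x-45 169 y [23.  52.5 79.5] x [-51.6 -45.  -38.3]
side plate x0 56 y [-49.1 -14.2  17.7] x [-5.7  0.1  6.6]
side plate x45 26 y [ 9.5 12.9 16.8] x [38.7 45.1 51.6]
side cartonend- 144 y [23.1 52.8 79.7] x [-96.6 -90.9 -85.2]
wrist plate x-45 446 y [-16.8  15.7  23.5] x [-51.7 -44.7 -38.3]
wrist carton x-45 1387 y [22.9 48.7 75.2] x [-51.7 -45.1 -38.3]
wrist plate x0 738 y [-22.9  11.6  23.2] x [-6.7  0.1  6.7]
wrist plate x45 665 y [-18.7  14.4  23.1] x [38.2 44.7 51.7]
wrist cartonend- 1033 y [23.2 51.8 79.2] x [-96.6 -90.6 -85.2]
tail 639 [-194.6 -194.1 -183.1]
prof [(-22, 301), (-20, 234), (-18, 168), (-16, 64), (8, 124), (10, 587), (12, 204), (14, 152), (16, 140), (18, 156), (20, 15
[... 447 characters left out ...]
 58.2 85. ] x [-96.8 -90.9 -85.2]
wrist plate x-45 397 y [15.  21.4 28.4] x [-51.6 -44.9 -38.3]
wrist carton x-45 1319 y [27.8 52.4 78.6] x [-51.7 -45.1 -38.3]
wrist plate x0 683 y [-12.9  18.1  28.1] x [-6.7  0.3  6.8]
wrist plate x45 588 y [-8.8 20.4 27.8] x [38.2 44.6 51.6]
wrist cartonend- 1048 y [28.1 55.5 84. ] x [-96.6 -90.8 -85.2]
19.125 [ 0.47449974 -0.167058    0.10430566] [-5.08436373  2.09971469 12.20602649] 0.4551203608273894
tail 318 [-183.4 -183.3 -177.7]
prof [(-12, 33), (-10, 374), (-8, 207), (-6, 141), (-4, 6), (16, 486), (18, 315), (20, 188), (22, 98), (24, 183), (26, 546), (28, 194), (30, 52), (32, 38), (34, 43), (36, 47), (38, 37), (40, 48), (42, 41), (44, 34), (46, 36)]
```

Carton is now against the stop; spring compression ≈4 mm. One more stroke, at 34 N (self-limits at about 10 mm).

```bash
python3 -m inch '[{"x":0,"y":0,"z":0,"twist":0},{"x":0,"y":0,"z":0,"twist":0},{"x":0,"y":0,"z":0,"twist":0},{"x":0,"y":0,"z":0,"twist":0},{"x":0,"y":0,"z":0,"twist":0}]' 95 34 | egrep 'wrist|grip'
python3 look.py a9 | egrep 'tail|prof|wrist plate x-'
python3 -m inch '[{"x":0,"y":0,"z":0,"twist":0},{"x":0,"y":0,"z":0,"twist":0},{"x":0,"y":0,"z":0,"twist":0},{"x":0,"y":0,"z":0,"twist":0},{"x":0,"y":0,"z":0,"twist":0},{"x":0,"y":0,"z":0,"twist":0},{"x":0,"y":0,"z":0,"twist":0}]' 40 34| egrep 'wrist|grip'
python3 look.py b1 | egrep 'tail|prof|plate x|n x-45|end|^[0-9]'
```

```text
wrist_force: [0.5, -0.6, 0.3]
grip_width: 0.947
wrist plate x-45 408 y [-7.9 21.3 28.6] x [-51.6 -44.8 -38.2]
tail 372 [-185.3 -185.2 -178.8]
prof [(-14, 31), (-12, 388), (-10, 211), (-8, 140), (-6, 14), (14, 1), (16, 527), (18, 307), (20, 184), (22, 107), (24, 186), (26, 587), (28, 152), (30, 41), (32, 45), (34, 48), (36, 42), (38, 50), (40, 52), (42, 46), (44, 40), (46, 43)]
wrist_force: [-4.5, 5.4, 13.2]
grip_width: 0.48
side plate x-45 19 y [-0.7 20.1 23.3] x [-51.3 -43.6 -38.9]
side carton x-45 166 y [28.8 56.6 84.5] x [-51.5 -44.8 -38.3]
side plate x0 51 y [-44.3   0.8  22. ] x [-6.7 -0.3  6.1]
side plate x45 22 y [ 0.6 18.8 22.4] x [38.4 44.3 51.9]
side cartonend+ 152 y [26.4 56.2 83.4] x [85.1 91.4 95.9]
side cartonend- 144 y [27.4 56.9 84.8] x [-96.6 -91.1 -85.3]
wrist plate x-45 390 y [ 1.4 21.  28.5] x [-51.6 -44.7 -38.1]
wrist carton x-45 1362 y [27.8 53.1 80.2] x [-51.8 -45.  -38.2]
wrist plate x0 667 y [-4.2 18.3 28.1] x [-6.6  0.1  6.8]
wrist plate x45 581 y [-1.9 20.7 28. ] x [38.2 44.6 51.8]
wrist cartonend+ 658 y [26.  32.8 42.1] x [85.1 90.6 96.6]
wrist cartonend- 1027 y [28.1 55.6 84.2] x [-96.4 -90.7 -85.2]
20.825 [ 0.4743366  -0.16577145  0.10419063] [-4.10216074  5.79220019 13.66104227] 0.47847545342274683
tail 150 [-177.5 -177.5 -174.7]
prof [(-6, 33), (-4, 396), (-2, 219), (0, 125), (2, 13), (16, 466), (18, 325), (20, 188), (22, 105), (24, 177), (26, 555), (28, 160), (30, 48), (32, 43), (34, 50), (36, 32), (38, 36), (40, 30), (42, 48), (44, 47), (46, 38)]
```

Compression ≈10 of 20 mm (≈22 N), carton on the stop, trigger held. Settle a moment and take a last look.

```bash
python3 -m inch '[{"x":0,"y":0,"z":0,"twist":0},{"x":0,"y":0,"z":0,"twist":0},{"x":0,"y":0,"z":0,"twist":0},{"x":0,"y":0,"z":0,"twist":0},{"x":0,"y":0,"z":0,"twist":0},{"x":0,"y":0,"z":0,"twist":0},{"x":0,"y":0,"z":0,"twist":0},{"x":0,"y":0,"z":0,"twist":0}]'
python3 look.py b2 | egrep 'tail|prof|wrist bar|wrist plate|wrist cart'
```

```text
clock: 21.82
eef_pos: [0.4743, -0.1658, 0.1042]
tcp_rot: [0.999, 0.032, -0.001, -0.002]
wrist_force: [-4.1, 5.7, 14.3]
grip_width: 0.478
wrist bar 3885 y [-137.2 -128.2 -112.3] x [-12.6   6.3  13.4]
wrist plate x-45 389 y [ 1.1 21.5 28.5] x [-51.7 -44.8 -38.3]
wrist carton x-45 1344 y [27.9 53.3 80.3] x [-51.6 -45.  -38.3]
wrist plate x0 675 y [-5.5 18.1 28.1] x [-6.8  0.2  6.7]
wrist carton x0 1245 y [27.2 46.6 67.3] x [-6.7 -0.   6.8]
wrist plate x45 581 y [-2.3 20.5 27.9] x [38.2 44.6 51.7]
wrist carton x45 1049 y [26.9 40.1 55.1] x [38.4 44.8 51.5]
wrist cartonend+ 658 y [26.2 32.8 41.9] x [85.  90.6 96.6]
wrist cartonend- 1034 y [28.1 55.3 84.3] x [-96.5 -90.8 -85.2]
tail 151 [-177.6 -177.4 -174.7]
prof [(-6, 32), (-4, 411), (-2, 206), (0, 127), (2, 8), (14, 1), (16, 495), (18, 308), (20, 180), (22, 108), (24, 170), (26, 551), (28, 183), (30, 52), (32, 41), (34, 45), (36, 42), (38, 46), (40, 38), (42, 34), (44, 55), (46, 52)]
```

View pics/b2.png

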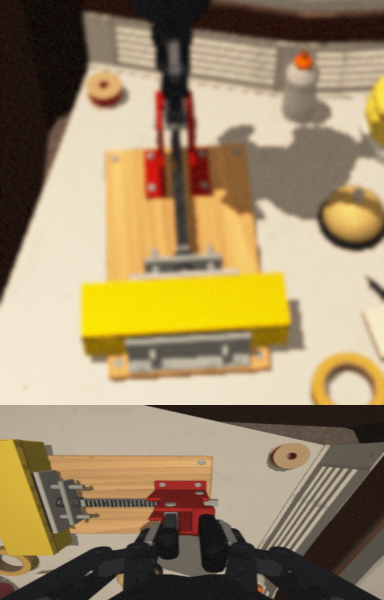

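The picture shows the carton square against the stop (rows 275–350), the head close up behind the plate with the springs shortened, and the glue (300,85) and spool (105,88) untouched. Readings are stable, so I hand in.

```bash
python3 -c "
from bench import ctrl
print(ctrl.close_job())"
```

```text
the job is handed in; nothing more can be done
None
```

The yellow carton is clamped square against the stop and the trigger is still held squeezed. I handed the job in at about 22 s of the 64 s limit.

**What I did:** I laid the carton on the bed between stop and plate and let go. I then pumped the trigger seven times: six squeezes at 30 N, then one at 34 N, which I held.

**Last checks:**
- **Carton:** its far side is at y ≈ 84–85 mm, against the stop face at 85. It sits straight to about 0.5°, which is within the measurement error.
- **Springs:** the rod is at about 82.5 mm and the springs are squeezed about 10 of 20 mm, or roughly 22 N. The readings did not change over a 1 s hold. The last squeeze stopped on its force limit, about 2 mm short of full trigger travel.
- **Wrist force:** about 16 N at the last reading, and no reading above that.
- **Glue and ribbon spool:** both still in their places in the last picture.

**What went wrong or disagreed:**
- **First move:** it was refused because each row needed all four values.
- **First grasp:** it closed above the carton. Depth images showed the fingertips end about 38 mm short of the stated TCP. I allowed for that from then on, and the carton was not touched in the miss.

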